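Load heater coils from the cooling rack onto the test rack in order

TASK

Move the four heater coils from the dark cooling rack onto the spigots of the pale aluminium test rack, keeping their order as counted from each rack's black-headed end pin: the coil next to the cooling rack's pin goes on the spigot next to the test rack's pin, and so on down the row. Keep the coils upright, and lower each one fully down over its spigot instead of dropping it.

Things in the scene. Friction and masses are not known exactly. Their poses are not given: they have to be found in the camera images.
- coil_round: Loose heater coil: 3 turns of grey steel tube, 48 mm outer, 34 mm inner diameter, 34 mm tall, open below; topped by a round disc 46 mm across, white ceramic, 4 mm thick, and an upright round brass stem, 16 mm thick, 28 mm tall, to grip (38 to 66 mm above the origin). 0.1 to 0.25 kg. Origin: centre of underside, z up. Starts over the spigot of stand_a. Its yaw is free.
- coil_square: Loose heater coil: 4 turns of grey steel tube, 48 mm outer, 34 mm inner diameter, 43 mm tall, open below; topped by a square plate 42 mm wide, white ceramic, 4 mm thick, and an upright round brass stem, 16 mm thick, 28 mm tall, to grip (47 to 75 mm above the origin). 0.1 to 0.25 kg. Origin: centre of underside, z up. Starts over the spigot of stand_b. Its yaw is free.
- coil_cross: Loose heater coil: 5 turns of grey steel tube, 48 mm outer, 34 mm inner diameter, 52 mm tall, open below; topped by a plus shape 50 mm across, white ceramic, 4 mm thick, and an upright round brass stem, 16 mm thick, 28 mm tall, to grip (56 to 84 mm above the origin). 0.1 to 0.25 kg. Origin: centre of underside, z up. Starts over the spigot of stand_c. Its yaw is free.
- coil_oblong: Loose heater coil: 6 turns of grey steel tube, 48 mm outer, 34 mm inner diameter, 61 mm tall, open below; topped by an oblong plate 54 x 22 mm, white ceramic, 4 mm thick, and an upright round brass stem, 16 mm thick, 28 mm tall, to grip (65 to 93 mm above the origin). 0.1 to 0.25 kg. Origin: centre of underside, z up. Starts over the spigot of stand_d. Its yaw is free.
- stand_a: One of four alike grey stands fixed in a row, 75 mm apart, on the dark cooling rack: 64 mm square foot 8 mm thick, upright spigot 16 mm thick, 24 mm tall. Origin: centre of the foot's underside, 10 mm above the table; a coil rests 8 mm higher. Its y axis runs along the row. Which stand is where in the row changes from start to start.
- stand_b: One of four alike grey stands fixed in a row, 75 mm apart, on the dark cooling rack: 64 mm square foot 8 mm thick, upright spigot 16 mm thick, 24 mm tall. Origin: centre of the foot's underside, 10 mm above the table; a coil rests 8 mm higher. Its y axis runs along the row. Which stand is where in the row changes from start to start.
- stand_c: One of four alike grey stands fixed in a row, 75 mm apart, on the dark cooling rack: 64 mm square foot 8 mm thick, upright spigot 16 mm thick, 24 mm tall. Origin: centre of the foot's underside, 10 mm above the table; a coil rests 8 mm higher. Its y axis runs along the row. Which stand is where in the row changes from start to start.
- stand_d: One of four alike grey stands fixed in a row, 75 mm apart, on the dark cooling rack: 64 mm square foot 8 mm thick, upright spigot 16 mm thick, 24 mm tall. Origin: centre of the foot's underside, 10 mm above the table; a coil rests 8 mm higher. Its y axis runs along the row. Which stand is where in the row changes from start to start.
- test_rack: Fixed aluminium bar, 80 (x) by 410 (y) by 18 mm high, origin: centre of underside. Four upright spigots 16 mm thick, 24 mm tall, on its top at x = 0, y = +112.5 (first), +37.5, -37.5, -112.5 mm; its end pin, black-headed, 40 mm tall, is at y = +182 mm. A coil rests on the top face, with 9 mm of play round the spigot. Either rack may be the nearer one.
- cooling_pin: Fixed end pin of the cooling rack, at either end of its row of stands, 69.5 mm from the first stand (the other end has a low plain disc): 12 mm steel pin with a 20 mm black head, 40 mm tall. Origin: centre of its underside, 10 mm above the table. The stand next to it counts as first. The cooling rack's base is 80 by 410 mm.
There are look-alikes about, which are no part of the job. What is shaped like the coil_oblong but blue or orange is not meant.

How it is judged:
At the end, for the whole second after the job is handed in: Each coil is on the test rack's spigot with the same count from the end pin as its stand had from the cooling rack's end pin: within 11 mm along and across the rack, underside within 4 mm of the rack's top, upright within 0.1 rad, at rest (x of coil_round in the frame of test_rack between -0.011 and 0.011 m and z of coil_round in the frame of test_rack between 0.014 and 0.022 m and angle between each of coil_round, coil_square, coil_cross, coil_oblong's own z axis and vertical below 0.1 rad and linear speed of each of coil_round, coil_square, coil_cross, coil_oblong below 0.02 m/s and angular speed of each of coil_round, coil_square, coil_cross, coil_oblong below 0.2 rad/s and ((horizontal distance between stand_a and cooling_pin between 0.0395 and 0.0995 m and y of coil_round in the frame of test_rack between 0.1015 and 0.1235 m) or (horizontal distance between stand_a and cooling_pin between 0.1145 and 0.1745 m and y of coil_round in the frame of test_rack between 0.0265 and 0.0485 m) or (horizontal distance between stand_a and cooling_pin between 0.1895 and 0.2495 m and y of coil_round in the frame of test_rack between -0.0485 and -0.0265 m) or (horizontal distance between stand_a and cooling_pin between 0.2645 and 0.3245 m and y of coil_round in the frame of test_rack between -0.1235 and -0.1015 m)) and x of coil_square in the frame of test_rack between -0.011 and 0.011 m and z of coil_square in the frame of test_rack between 0.014 and 0.022 m and ((horizontal distance between stand_b and cooling_pin between 0.0395 and 0.0995 m and y of coil_square in the frame of test_rack between 0.1015 and 0.1235 m) or (horizontal distance between stand_b and cooling_pin between 0.1145 and 0.1745 m and y of coil_square in the frame of test_rack between 0.0265 and 0.0485 m) or (horizontal distance between stand_b and cooling_pin between 0.1895 and 0.2495 m and y of coil_square in the frame of test_rack between -0.0485 and -0.0265 m) or (horizontal distance between stand_b and cooling_pin between 0.2645 and 0.3245 m and y of coil_square in the frame of test_rack between -0.1235 and -0.1015 m)) and x of coil_cross in the frame of test_rack between -0.011 and 0.011 m and z of coil_cross in the frame of test_rack between 0.014 and 0.022 m and ((horizontal distance between stand_c and cooling_pin between 0.0395 and 0.0995 m and y of coil_cross in the frame of test_rack between 0.1015 and 0.1235 m) or (horizontal distance between stand_c and cooling_pin between 0.1145 and 0.1745 m and y of coil_cross in the frame of test_rack between 0.0265 and 0.0485 m) or (horizontal distance between stand_c and cooling_pin between 0.1895 and 0.2495 m and y of coil_cross in the frame of test_rack between -0.0485 and -0.0265 m) or (horizontal distance between stand_c and cooling_pin between 0.2645 and 0.3245 m and y of coil_cross in the frame of test_rack between -0.1235 and -0.1015 m)) and x of coil_oblong in the frame of test_rack between -0.011 and 0.011 m and z of coil_oblong in the frame of test_rack between 0.014 and 0.022 m and ((horizontal distance between stand_d and cooling_pin between 0.0395 and 0.0995 m and y of coil_oblong in the frame of test_rack between 0.1015 and 0.1235 m) or (horizontal distance between stand_d and cooling_pin between 0.1145 and 0.1745 m and y of coil_oblong in the frame of test_rack between 0.0265 and 0.0485 m) or (horizontal distance between stand_d and cooling_pin between 0.1895 and 0.2495 m and y of coil_oblong in the frame of test_rack between -0.0485 and -0.0265 m) or (horizontal distance between stand_d and cooling_pin between 0.2645 and 0.3245 m and y of coil_oblong in the frame of test_rack between -0.1235 and -0.1015 m))); the robot touches nothing.
It fails at once if a coil is tipped more than 0.6 rad (angle between any of coil_round, coil_square, coil_cross, coil_oblong's own z axis and vertical above 0.6 rad).
It fails at once if a coil is dropped: it moves faster than 0.7 m/s with the fingers not touching it (a free fall of 25 mm or more) ((linear speed of coil_round above 0.7 m/s and contact force between coil_round and the fingers below 0.05 N) or (linear speed of coil_square above 0.7 m/s and contact force between coil_square and the fingers below 0.05 N) or (linear speed of coil_cross above 0.7 m/s and contact force between coil_cross and the fingers below 0.05 N) or (linear speed of coil_oblong above 0.7 m/s and contact force between coil_oblong and the fingers below 0.05 N)).
It also fails if it takes over 99 s, if anything falls off the work surface, if the arm or the gripper's body presses on something with over 40 N, if the wrist force passes 120 N, or if a joint passes its speed limit or range.

ROBOT

A 7-joint arm with a two-finger parallel gripper is mounted at the origin on the work surface. World frame = base frame: x ahead of the robot, y to its left, z up, the work surface at z = 0. Lengths are in m, angles in rad, forces in N, time in s.
With the tool pointing down it reaches from about 0.425 to 0.875 m from the base axis. Payload 4.7 kg.
Tool frame: the origin (TCP) lies midway between the tips of the shut fingers; the grasp point (between the pads) lies 19 mm behind it (ctrl.grip_point_offset is the distance from the TCP to the grasp point, in m); z points along the fingers, y is the line along which they close (so a half turn about z gives the same grasp; the last joint's range is limited). The gripper opens to 87 mm and grips with 3 to 60 N. Pads are 19 mm wide; open, the fingers measure 117 mm over their backs; the gripper's body (75 mm by 190 mm) begins 51 mm behind the grasp point.
Start: joints at [-1.317, 0.321, -0.07, 1.45, 0.023, 1.371, -0.057], TCP at [0.154, 0.631, 0.191] pointing down, gripper open.
Joint ranges: [-2.86, 2.86], [-0.3, 2.09], [-1.38, 1.24], [0.06, 2.45], [-1.56, 4.7], [0.09, 2.05], [-2.69, 2.69]. Speed limits (rad/s): [2.57, 2.57, 3.14, 3.14, 3.14, 3.14, 3.14].

INTERFACE

Orientations are given as a rotation vector (axis times angle).
In Python, from bench import ctrl gives the robot as it stands.
- The arm moves only by the tool move_arm, never from a script. Its argument "increments" is text: rows parted by semicolons, each of 7 numbers parted by spaces: the shift along the world's x, y, z in mm, then the turn, a rotation vector about the world's x, y, z in degrees, then the closure in counts, from 0 (fully open) to 255 (shut). A call has exactly 8 rows; each row shifts and turns the commanded pose from where the row before left it; what a row does not reach is not made up. A row lasts 1/12 s, in which the tool goes at most 41.7 mm and 7.16 degrees, less where a joint would pass 70% of its speed; a pose out of reach is approached as far as the arm can. A call with a gripper value outside its range is refused whole. The fingers move at their own pace and stop on an object; "grip_force" is the grip in N (left out, the last holds). Time passes only in rows, so rows that do not move let the fingers close, or fill a call up. It gives the time, the measured TCP pose, the force, the opening and the grip force at its end, in the units of the state.
- ctrl.get_state(): the state, without advancing time (a new reading comes with each control period).
- ctrl.get_image(name): name is "side" or "top"; returns a dict with "frame" (480x640x3 uint8, red, green, blue), "depth" (480x640 float32, m along the optical axis (not along the pixel's ray), 0 where there is no reading), "fx", "fy", "cx", "cy" (pixels), "k1" (the pictures are not rectified: a ray, as slopes to the right and down, at radius r is drawn at 1 + k1 r^2 times it, then the intrinsics apply), "position" and "orientation" of the camera in the world. Camera axes: x right, y down, z forward; pixel columns grow to the right and rows downward; lengths in m; the calibration is good to about 2 mm. A picture is of the moment at which its call begins.
- ctrl.close_job(): hands the job in; it is judged then, once.
Trained networks look in a picture, given as the dict that the camera call returned (one of the last four; its "shot" number tells which), for a name from the list of things; names that differ only in an ending like _2 or _b are one class to them, and where a whole thing is asked for, a point or a joint stands for the part that bears it (a point fixed in the world has none). Each returns a list of dicts, best first, with "score" (0 to 1); they miss things now and then, are a little off and sometimes report something else, mostly with a low value. They report only what shows in the picture. A call takes as long as a camera call. They do not tell look-alikes from the thing itself.
- ctrl.find_in(target, picture): "centre" ([x, y, z] in m, in world coordinates, good to about 4 mm: the middle of the surface that is visible of it).
- ctrl.silhouettes(target, picture): "region" (480x640 bool, what is visible of it).
The state is a dict: "time": time; "joint_positions": joint angles; "qd": joint speeds; "joint_torque": joint torques, N m; "position": TCP position; "tool_rot": TCP orientation; "ft_force": force on the tool from outside, world axes, zero at the start; "torque": the same for the moment, N m; "grip_width": opening from 0.0 (shut) to 1.0 (fully open); "grip_force": force on a finger pad.
Only numpy, scipy, OpenCV 4.12 (cv2) and the standard library are available. Lean on these libraries where they do the work, as an engineer would, in place of code of your own. Each camera call takes 0.05 s, during which the arm holds its last target. There are 200 camera calls.

## Working session

There is one attempt and no reset: what is moved stays moved. The work goes in short steps, Python scripts to look and compute and a tool call to move; the robot and the scene stay as the last step left them, time stands still between calls to the robot, and variables do not carry over. Pictures are saved under pics/ and viewed, at most 14 in all, crops included, and the job is handed in when it is done.

Besides the shell and the picture viewer there is one more tool, called after "Request:" as name(argument=value, ...), one argument or row to a line, values as JSON. move_arm: Moves the arm, as the interface text tells. Its arguments: {"type":"object","properties":{"increments":{"type":"string"},"grip_force":{"type":"number"}},"required":["increments"]}

```bash
mkdir -p pics; cat > h.py <<'E'
from bench import ctrl
import numpy as np, cv2
from scipy.spatial.transform import Rotation as R
def Rm(o):
    o=np.array(o,float)
    return o if o.shape==(3,3) else (R.from_rotvec(o).as_matrix() if o.size==3 else R.from_quat(o).as_matrix())
def world(p):
    K=np.array([[p['fx'],0,p['cx']],[0,p['fy'],p['cy']],[0,0,1.]])
    v,u=np.mgrid[0:480,0:640]
    n=cv2.undistortPoints(np.stack([u,v],-1).reshape(-1,1,2).astype(float),K,np.array([p['k1'],0,0,0.])).reshape(480,640,2)
    d=p['depth'][...,None]
    c=np.concatenate([n*d,d],-1)
    return c@Rm(p['orientation']).T+np.array(p['position'])
def save(p,name,crop=None,s=1):
    f=p['frame'][...,::-1]
    if crop: f=f[crop[1]:crop[3],crop[0]:crop[2]]
    cv2.imwrite('pics/'+name,cv2.resize(f,None,fx=s,fy=s,interpolation=cv2.INTER_CUBIC))
E
python3 - <<'E'
from h import *
for n in ['top','side']:
    p=ctrl.get_image(n); save(p,n+'0.png'); W=world(p); np.savez(n+'.npz',W=W,F=p['frame'],D=p['depth'])
    print(n,np.round(p['position'],3),np.round(p['orientation'],3),p['fx'],p['k1'])
    for t in ['coil_round','coil_square','coil_cross','coil_oblong','stand_a','test_rack','cooling_pin']:
        for r in ctrl.find_in(t,p)[:5]: print(t,np.round(r['centre'],3),round(r['score'],2))
E
```

```text
top [ 0.518 -0.032  0.882] [-2.156  2.161 -0.163] 462.5314229986857 -0.010443235592345954
coil_round [ 0.663 -0.123  0.053] 0.93
coil_round [ 0.645 -0.038  0.024] 0.62
coil_square [0.651 0.099 0.065] 0.82
coil_cross [0.654 0.023 0.073] 0.74
coil_oblong [0.82  0.071 0.066] 0.87
coil_oblong [ 0.776 -0.005  0.066] 0.73
coil_oblong [ 0.657 -0.048  0.084] 0.66
coil_oblong [ 0.775 -0.114  0.062] 0.63
stand_a [0.64  0.021 0.019] 0.86
stand_a [ 0.645 -0.037  0.019] 0.85
stand_a [0.631 0.088 0.019] 0.64
stand_a [ 0.654 -0.11   0.019] 0.55
test_rack [0.477 0.074 0.017] 0.72
cooling_pin [0.64  0.167 0.048] 0.43
side [0.301 0.584 0.46 ] [-0.619  2.448 -1.438] 450.29600485879973 -0.019012328752862333
coil_round [ 0.659 -0.121  0.053] 0.91
coil_round [0.646 0.113 0.06 ] 0.35
coil_square [0.646 0.112 0.061] 0.63
coil_cross [0.65  0.032 0.06 ] 0.61
coil_oblong [0.771 0.003 0.047] 0.97
coil_oblong [ 0.654 -0.038  0.066] 0.92
coil_oblong [ 0.77  -0.104  0.046] 0.71
coil_oblong [0.822 0.084 0.047] 0.59
stand_a [0.629 0.044 0.015] 0.81
stand_a [ 0.637 -0.034  0.018] 0.75
stand_a [0.63  0.119 0.02 ] 0.69
stand_a [ 0.638 -0.103  0.014] 0.49
stand_a [0.645 0.115 0.06 ] 0.44
cooling_pin [0.641 0.173 0.044] 0.69
```

View pics/top0.png

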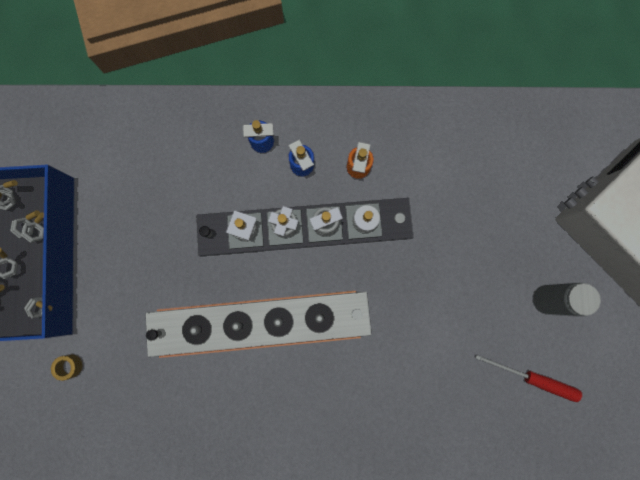

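View pics/side0.png

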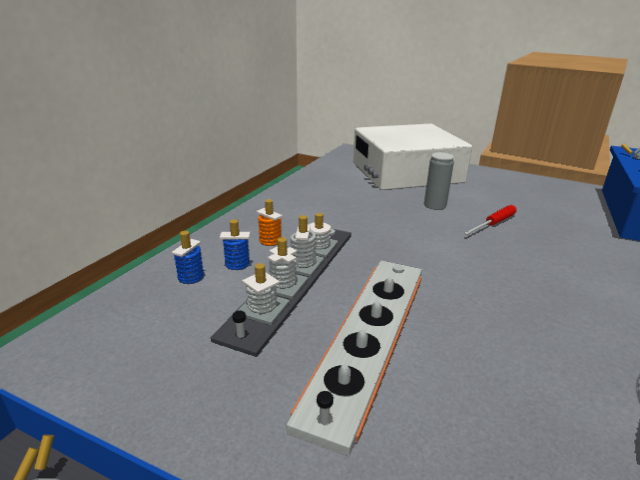

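The top view shows the cooling rack with its pin at (205,231). From the pin, the coils are square (241,226), cross (284,221), grey oblong (325,218) and round (367,218). The test rack's pin is at (152,334), with spigots at (197,330), (238,326), (279,322) and (319,318). Oblong candidates are blue (258,130), blue (301,157), orange (361,160) and grey (325,218). Only the grey one fits: it is steel and stands on the cooling rack. Next I'll confirm that in a crop and measure the stems and spigots.

```bash
python3 - <<'E'
from h import *
cut=None
for n in ['top','side']:
    z=np.load(n+'.npz');W,F=z['W'],z['F']
    if n=='top': cv2.imwrite('pics/crop.png',cv2.resize(F[100:370,130:430,::-1],None,fx=2.2,fy=2.2,interpolation=cv2.INTER_CUBIC))
    hsv=cv2.cvtColor(F,cv2.COLOR_RGB2HSV)
    br=(hsv[...,0]>12)&(hsv[...,0]<28)&(hsv[...,1]>130)&(hsv[...,2]>70)
    box=(W[...,0]>.6)&(W[...,0]<.71)&(abs(W[...,1])<.2)&(W[...,2]>.04)&(W[...,2]<.13)
    k,l,s,c=cv2.connectedComponentsWithStats((br&box).astype(np.uint8))
    for i in range(1,k):
        if s[i,4]<15: continue
        w=W[l==i]; zt=np.percentile(w[:,2],92); t=w[w[:,2]>zt-.004]
        print(n,'stem',c[i].round(),s[i,4],'ztop',zt.round(4),'c',np.median(t,0).round(4),'mid',((t.max(0)+t.min(0))/2).round(4))
    box=(W[...,0]>.38)&(W[...,0]<.56)&(W[...,1]>-.2)&(W[...,1]<.33)&(W[...,2]>.03)&(W[...,2]<.08)
    k,l,s,c=cv2.connectedComponentsWithStats(box.astype(np.uint8))
    for i in range(1,k):
        if s[i,4]<10: continue
        w=W[l==i]; zt=np.percentile(w[:,2],92); t=w[w[:,2]>zt-.004]
        print(n,'spig',c[i].round(),s[i,4],'ztop',zt.round(4),'c',np.median(t,0).round(4),'mid',((t.max(0)+t.min(0))/2).round(4))
    # dark pads on the rack top + rack surface
    g=hsv[...,2]
    box=(W[...,0]>.38)&(W[...,0]<.56)&(W[...,1]>-.2)&(W[...,1]<.33)&(W[...,2]>.012)&(W[...,2]<.026)&(g<60)
    k,l,s,c=cv2.connectedComponentsWithStats(box.astype(np.uint8))
    for i in range(1,k):
        if s[i,4]<150: continue
        w=W[l==i]; print(n,'pad',c[i].round(),s[i,4],((w.max(0)+w.min(0))/2).round(4), np.median(w[:,2]).round(4))
print(ctrl.get_state()['position'],ctrl.get_state()['tool_rot'])
E
```

```text
top stem [326. 216.] 53 ztop 0.1138 c [ 0.6593 -0.0492  0.1124] mid [ 0.6595 -0.0493  0.1127]
top stem [368. 215.] 52 ztop 0.0871 c [ 0.6658 -0.1234  0.0856] mid [ 0.6653 -0.1235  0.0858]
top stem [282. 219.] 50 ztop 0.1053 c [0.656  0.0257 0.1033] mid [0.6566 0.0248 0.1039]
top stem [239. 223.] 47 ztop 0.0959 c [0.6506 0.1002 0.0935] mid [0.6505 0.0997 0.0943]
top spig [319. 318.] 63 ztop 0.0442 c [ 0.4866 -0.0384  0.0427] mid [ 0.4866 -0.0384  0.0426]
top spig [278. 322.] 65 ztop 0.0444 c [0.4798 0.0359 0.0424] mid [0.4798 0.0367 0.0435]
top spig [236. 326.] 67 ztop 0.0443 c [0.4729 0.1104 0.0424] mid [0.4721 0.1107 0.0436]
top spig [194. 330.] 70 ztop 0.0438 c [0.4661 0.1856 0.0417] mid [0.4653 0.1845 0.0428]
top spig [152. 335.] 122 ztop 0.0603 c [0.4589 0.2547 0.0588] mid [0.459  0.255  0.0595]
top pad [319. 318.] 522 [ 0.4867 -0.0377  0.02  ] 0.0196
top pad [278. 322.] 524 [0.4796 0.0376 0.02  ] 0.0197
top pad [237. 325.] 527 [0.4727 0.1117 0.02  ] 0.0196
top pad [197. 329.] 538 [0.4658 0.1864 0.0205] 0.0197
side stem [319. 220.] 94 ztop 0.0837 c [ 0.6666 -0.1205  0.0831] mid [
[... 356 characters left out ...]
0.0404] mid [ 0.4867 -0.0357  0.0403]
side spig [377. 306.] 85 ztop 0.0417 c [0.4794 0.0396 0.0402] mid [0.4796 0.0385 0.0405]
side spig [362. 336.] 105 ztop 0.0417 c [0.4727 0.1143 0.0403] mid [0.4724 0.1128 0.0404]
side spig [345. 371.] 128 ztop 0.042 c [0.4656 0.1888 0.0406] mid [0.4659 0.1874 0.0408]
side spig [325. 402.] 340 ztop 0.0583 c [0.4595 0.2571 0.0573] mid [0.46   0.2557 0.0569]
side pad [388. 291.] 322 [ 0.4878 -0.0362  0.0205] 0.0184
side pad [376. 316.] 415 [0.4808 0.0386 0.0198] 0.0183
side pad [361. 346.] 551 [0.474  0.1121 0.0209] 0.0183
side pad [344. 382.] 723 [0.4673 0.1865 0.018 ] 0.0182
[0.15441219 0.6314291  0.19102393] [3.75677409e-01 3.11898100e+00 2.03951322e-04]
```

View pics/crop.png

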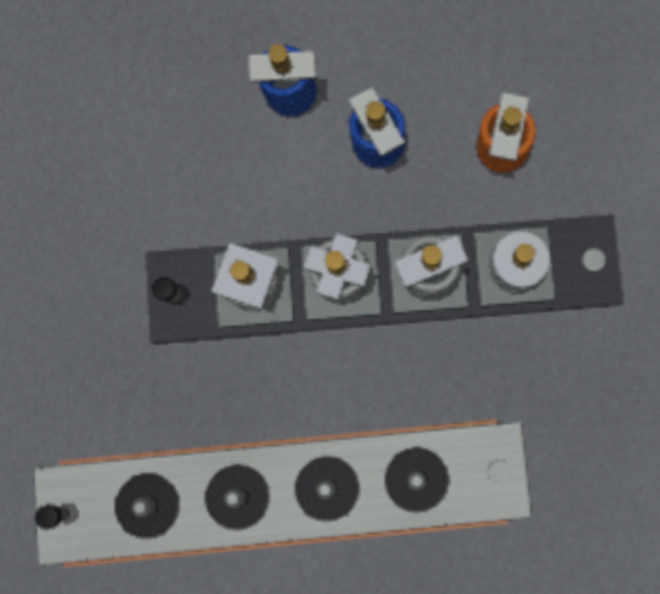

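The crop confirms the identification: the grey oblong at crop (432,258) is third from the pin, and the blue and orange ones are off the rack. Both views agree on the heights, with stem tops at 93/102/111/84 mm and the rack top at 18 mm. Order from the pin is square, cross, oblong, round. I'll close the fingers across the row and move to the square coil first.

Request:
move_arm(
  increments="12 -12 0 0 0 -1.5 140;24 -25 0 0 0 -3 140;24 -25 0 0 0 -3 140;24 -25 0 0 0 -3 140;24 -25 0 0 0 -3 140;24 -25 0 0 0 -3 140;24 -25 0 0 0 -3 140;24 -25 0 0 0 -3 140",
  grip_force=20,
)

```text
time: 1.47
position: [0.3361, 0.4418, 0.1913]
tool_rot: [0.984, 2.983, 0.001]
ft_force: [-0.3, 1.0, -0.2]
grip_width: 0.497
grip_force: 0.0
```

Request:
move_arm(
  increments="24 -25 0 0 0 -3 140;24 -25 0 0 0 -3 140;24 -25 0 0 0 -3 140;24 -25 0 0 0 -3 140;24 -25 0 0 0 -3 140;24 -25 0 0 0 -3 140;24 -25 0 0 0 -3 140;24 -25 0 0 0 -3 140",
)

```text
time: 2.13
position: [0.5274, 0.2416, 0.1913]
tool_rot: [1.583, 2.714, 0.001]
ft_force: [0.7, 0.1, 0.7]
grip_width: 0.452
grip_force: 0.0
```

Request:
move_arm(
  increments="22 -25 0 0 0 -4 140;22 -25 0 0 0 -4 140;22 -25 0 0 0 -4 140;22 -25 -8 0 0 -4 140;18 -20 -8 0 0 -4 140;12 -13 -8 0 0 -3 140;6 -7 -8 0 0 -1.5 140;0 0 0 0 0 0 140",
)

```text
time: 2.8
position: [0.65, 0.1005, 0.157]
tool_rot: [-2.123, -2.315, 0.006]
ft_force: [-0.5, -0.5, -0.8]
grip_width: 0.448
grip_force: 0.0
```

```bash
python3 - <<'E'
from h import *
s=ctrl.get_state();print(s['position'],Rm(s['tool_rot'])[:,1:].round(3).tolist())
p=ctrl.get_image('side');save(p,'s1.png',(180,120,440,460),1.7)
E
```

```text
[0.64999203 0.10047151 0.15698262] [[0.996, -0.003], [0.086, -0.002], [-0.003, -1.0]]
```

View pics/s1.png

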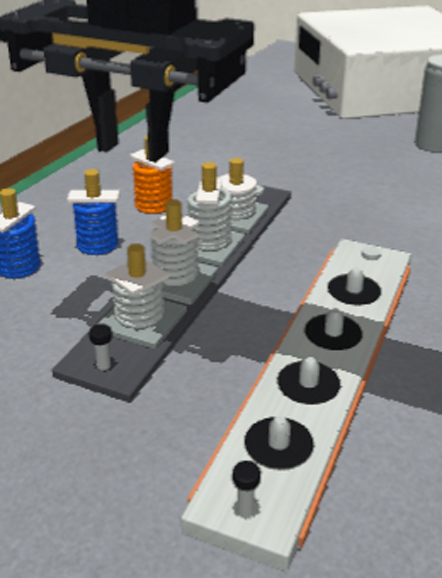

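The fingers straddle the square coil's stem at crop (136,262), closing across the row. I'll go down and grip.

Request:
move_arm(
  increments="0 0 -12 0 0 0 140;0.5 0.5 -16 0 0 0 140;0.5 0 -16 0 0 0 140;0 0 -14 0 0 0 140;0 0 -12 0 0 0 140;0 0 -10 0 0 0 140;0 0 -6 0 0 0 140;0 0 -2 0 0 0 140",
)

```text
time: 3.52
position: [0.6507, 0.1051, 0.0697]
tool_rot: [-2.116, -2.321, 0.002]
ft_force: [0.1, 0.1, -0.6]
grip_width: 0.45
grip_force: 0.0
```

Request:
move_arm(
  increments="0 0 0 0 0 0 255;0 0 0 0 0 0 255;0 0 0 0 0 0 255;0 0 0 0 0 0 255;0 0 0 0 0 0 255;0 0 0 0 0 0 255;0 0 4 0 0 0 255;0 0 6 0 0 0 255",
)

```text
time: 4.18
position: [0.6509, 0.1049, 0.0808]
tool_rot: [-2.117, -2.321, 0.001]
ft_force: [-1.2, 0.3, 0.5]
grip_width: 0.018
grip_force: 0.0
```

```bash
python3 - <<'E'
from h import *
s=ctrl.get_state();print(s['position'],s['grip_width'],s['grip_force'])
p=ctrl.get_image('side');a=p['frame'][150:350,180:330,::-1]
q=ctrl.get_image('top');b=q['frame'][150:350,180:330,::-1]
cv2.imwrite('pics/s2.png',cv2.resize(np.hstack([a,b]),None,fx=2.6,fy=2.6,interpolation=cv2.INTER_CUBIC))
E
```

```text
[0.65093008 0.10486346 0.08082122] 0.017769763126365887 0.0
```

View pics/s2.png

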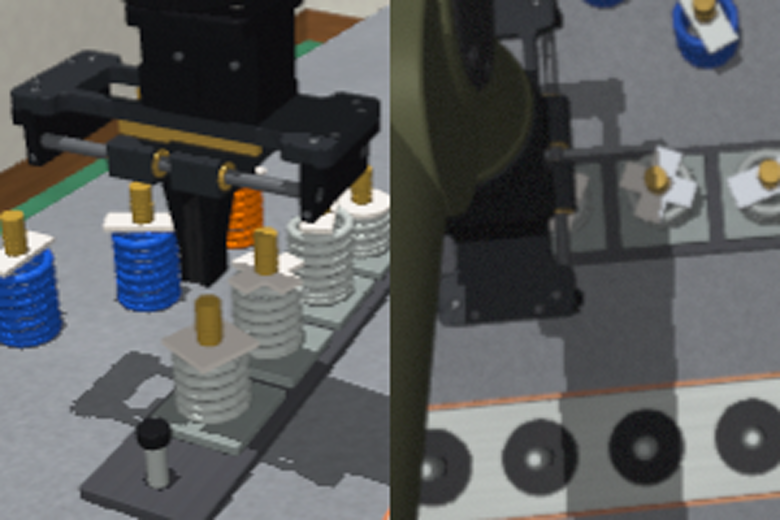

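The fingers shut empty. In the side view (left half) the tips, near crop (205,280), lie beyond or above the stem at (208,320). The coil is untouched. I'll measure the real tip position from depth.

```bash
python3 - <<'E'
from h import *
p=ctrl.get_image('side');W=world(p);F=p['frame']
dark=F.max(-1)<60
for v in range(236,266,3):
    r=[u for u in range(235,280) if dark[v,u]]
    if r: print(v,r[0],r[-1],W[v,(r[0]+r[-1])//2].round(3),W[v,r[0]+2].round(3),W[v,r[-1]-2].round(3))
for v in (266,270,275,280): print('stem',v,W[v,260].round(3),F[v,260])
s=ctrl.get_state();print(s['position'],s['joint_positions'],s['time'])
c=Rm(p['orientation']).T@(np.array(s['position'])-p['position']);print('tcp proj',c[:2]/c[2]*p['fx']+[p['cx'],p['cy']],c)
E
```

```text
236 247 265 [0.646 0.115 0.152] [0.658 0.116 0.149] [0.639 0.108 0.15 ]
239 247 265 [0.647 0.115 0.147] [0.659 0.116 0.144] [0.641 0.106 0.144]
242 248 265 [0.648 0.114 0.141] [0.657 0.116 0.14 ] [0.643 0.104 0.138]
245 249 265 [0.646 0.115 0.137] [0.657 0.115 0.134] [0.644 0.102 0.131]
248 249 265 [0.646 0.115 0.132] [0.658 0.114 0.128] [0.644 0.102 0.126]
251 249 265 [0.646 0.115 0.127] [0.657 0.116 0.124] [0.644 0.104 0.122]
254 249 263 [0.65  0.113 0.12 ] [0.656 0.118 0.12 ] [0.643 0.11  0.12 ]
257 253 260 [0.649 0.115 0.115] [0.651 0.115 0.115] [0.645 0.115 0.117]
stem 266 [0.651 0.103 0.093] [110  89  35]
stem 270 [0.648 0.108 0.089] [131 105  41]
stem 275 [0.648 0.109 0.08 ] [129 103  41]
stem 280 [0.649 0.109 0.071] [128 102  40]
[0.65213419 0.10497516 0.08203669] [-0.56908416  0.43705522  0.48102038  1.57196992 -0.2132659   1.18315575
  0.04575437] 4.3333
tcp proj [259.18791089 272.35261871] [-0.08954775  0.04135459  0.69680096]
```

Seen tips are at z ≈ 0.116, while the reported TCP is 0.082. So the hand is really about 34 mm higher than reported, and x and y agree. I'll open, go down part way and measure the tips again to see whether that offset is constant.

Request:
move_arm(
  increments="0 0 0 0 0 0 140;0 0 0 0 0 0 140;0 0 0 0 0 0 140;0 0 0 0 0 0 140;0 0 -8 0 0 0 140;0 0 -8 0 0 0 140;0 0 -4 0 0 0 140;0 0 0 0 0 0 140",
)

```text
time: 5.0
position: [0.65, 0.1048, 0.0588]
tool_rot: [-2.116, -2.32, 0.004]
ft_force: [0.8, 0.6, -0.4]
grip_width: 0.436
grip_force: 0.0
```

```bash
cat >> h.py <<'E'
def tips(png=None):
    p=ctrl.get_image('side');W=world(p);F=p['frame'];s=ctrl.get_state();t=np.array(s['position'])
    m=(F.max(-1)<60)&(abs(W[...,0]-t[0])<.05)&(abs(W[...,1]-t[1])<.025)&(W[...,2]>.05)&(W[...,2]<t[2]+.09)
    k,l,st,c=cv2.connectedComponentsWithStats(m.astype(np.uint8))
    print('state',t.round(4),round(s['grip_width'],3))
    for i in range(1,k):
        if st[i,4]>40:
            w=W[l==i]; z=np.percentile(w[:,2],2); b=w[w[:,2]<z+.02]
            print(' blob',c[i].round(),st[i,4],'zmin',z.round(4),'x',b[:,0].min().round(4),b[:,0].max().round(4),'y',np.percentile(b[:,1],[5,50,95]).round(4))
    if png: save(p,png,(180,120,440,460),1.7)
E
python3 -c "
from h import *
tips('s3.png')"
```

```text
state [0.6505 0.1048 0.0597] 0.443
 blob [244. 249.] 421 zmin 0.0923 x 0.667 0.6765 y [0.1022 0.1153 0.1186]
 blob [273. 257.] 355 zmin 0.093 x 0.6205 0.631 y [0.096  0.1114 0.1142]
```

View pics/s3.png

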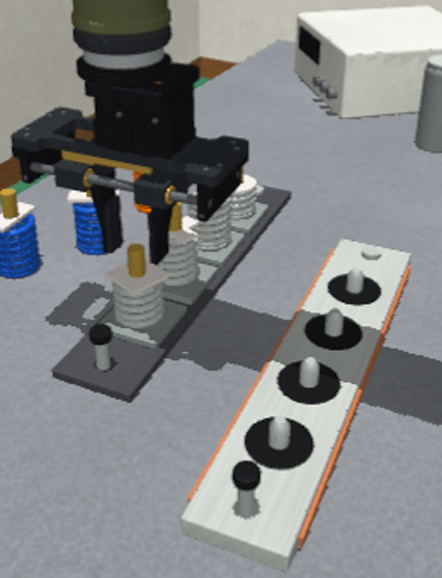

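The tips are at z 0.093 against 0.0597 reported, so the offset is a constant 33.5 mm. They straddle the stem at crop (136,262). I'll go down 24 mm more and shift y by −3 mm.

Request:
move_arm(
  increments="0 -2 0 0 0 0 140;0 -1 -6 0 0 0 140;0 0 -7 0 0 0 140;0 0 -6 0 0 0 140;0 0 -4 0 0 0 140;0 0 -1 0 0 0 140;0 0 0 0 0 0 140;0 0 0 0 0 0 140",
)

```text
time: 5.72
position: [0.6515, 0.102, 0.037]
tool_rot: [2.117, 2.321, 0.0]
ft_force: [-0.0, 1.1, -0.1]
grip_width: 0.446
grip_force: 0.0
```

Request:
move_arm(
  increments="0 0 0 0 0 0 255;0 0 0 0 0 0 255;0 0 0 0 0 0 255;0 0 0 0 0 0 255;0 0 0 0 0 0 255;0 0 0 0 0 0 255;0 0 0 0 0 0 255;0 0 0 0 0 0 255",
)

```text
time: 6.38
position: [0.6516, 0.1019, 0.0371]
tool_rot: [2.117, 2.321, 0.001]
ft_force: [0.3, -0.8, -0.1]
grip_width: 0.175
grip_force: 20.0
```

Request:
move_arm(
  increments="0 0 3 0 0 0 255;0 0 6 0 0 0 255;0 0 10 0 0 0 255;0 0 14 0 0 0 255;0 0 16 0 0 0 255;0 0 16 0 0 0 255;0 0 10 0 0 0 255;-6 3 5 0 0 0 255",
)

```text
time: 7.05
position: [0.6475, 0.104, 0.1201]
tool_rot: [2.116, 2.317, 0.005]
ft_force: [0.0, -1.0, -1.9]
grip_width: 0.172
grip_force: 20.0
```

Request:
move_arm(
  increments="-14 6 0 0 0 0 255;-26 12 0 0 0 0 255;-32 14 0 0 0 0 255;-36 16 0 0 0 0 255;-32 14 0 0 0 0 255;-24 11 0 0 0 0 255;-12 6 0 0 0 0 255;-4 2 0 0 0 0 255",
)

```text
time: 7.72
position: [0.4622, 0.1878, 0.1169]
tool_rot: [-2.111, -2.324, 0.0]
ft_force: [0.9, 0.5, -1.0]
grip_width: 0.173
grip_force: 20.0
```

```bash
cat >> h.py <<'E'
def stem(png=None,n='side'):
    p=ctrl.get_image(n);W=world(p);F=p['frame'];s=ctrl.get_state();t=np.array(s['position'])
    print('state',t.round(4),round(s['grip_width'],3),s['time'])
    # coil turns below the hand: points under true tips near tcp
    m=(abs(W[...,0]-t[0])<.035)&(abs(W[...,1]-t[1])<.035)&(W[...,2]<t[2]+.027)&(W[...,2]>.06)
    w=W[m]
    if len(w): print('n',len(w),'zmin',np.percentile(w[:,2],1).round(4),'x',np.percentile(w[:,0],[1,99]).round(4),'y',np.percentile(w[:,1],[1,99]).round(4))
    if png: save(p,png,(180,80,480,460),1.5)
E
python3 -c "
from h import *
stem('s4.png')"
```

```text
state [0.4631 0.1874 0.1171] 0.175 7.7667
n 1229 zmin 0.1001 x [0.4386 0.4832] y [0.1775 0.2117]
```

View pics/s4.png

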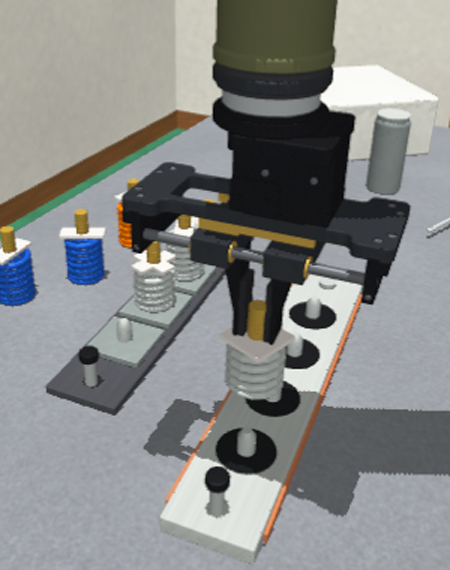

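The square coil hangs upright with its underside at z ≈ 0.099, centred near (0.462,0.188); spigot 1 is seen at crop (246,443). I'll correct by +3, −2 mm and lower it.

Request:
move_arm(
  increments="2 -1 -6 0 0 0 255;1 -1 -12 0 0 0 255;0 0 -14 0 0 0 255;0 0 -14 0 0 0 255;0 0 -12 0 0 0 255;0 0 -10 0 0 0 255;0 0 -6 0 0 0 255;0 0 -3 0 0 0 255",
)

```text
time: 8.43
position: [0.4683, 0.1827, 0.0384]
tool_rot: [2.119, 2.319, -0.004]
ft_force: [0.4, 0.0, -1.5]
grip_width: 0.174
grip_force: 20.0
```

Request:
move_arm(
  increments="0 0 -2 0 0 0 255;0 0 0 0 0 0 255;0 0 0 0 0 0 220;0 0 0 0 0 0 180;0 0 0 0 0 0 150;0 0 0 0 0 0 140;0 0 0 0 0 0 140;0 0 2 0 0 0 140",
)

```text
time: 9.1
position: [0.4683, 0.1839, 0.0401]
tool_rot: [2.117, 2.321, 0.0]
ft_force: [0.2, 0.0, 0.8]
grip_width: 0.426
grip_force: 0.0
```

Request:
move_arm(
  increments="0 0 6 0 0 0 140;0 0 14 0 0 0 140;0 0 20 0 0 0 140;0 0 20 0 0 0 140;4 -3 15 0 0 0 140;10 -8 6 0 0 0 140;18 -15 0 0 0 0 140;28 -23 0 0 0 0 140",
)

```text
time: 9.77
position: [0.528, 0.1377, 0.1225]
tool_rot: [-2.109, -2.326, -0.004]
ft_force: [0.6, 0.7, -0.6]
grip_width: 0.452
grip_force: 0.0
```

Request:
move_arm(
  increments="30 -25 0 0 0 0 140;30 -25 0 0 0 0 140;30 -25 0 0 0 0 140;22 -18 0 0 0 0 140;12 -10 0 0 0 0 140;5 -4 0 0 0 0 140;1 -1 0 0 0 0 140;0 0 0 0 0 0 140",
)

```text
time: 10.43
position: [0.658, 0.0276, 0.121]
tool_rot: [-2.116, -2.321, 0.0]
ft_force: [-0.8, -0.4, -0.9]
grip_width: 0.453
grip_force: 0.0
```

```bash
cat >> h.py <<'E'
def stems(n='side'):
    p=ctrl.get_image(n);W=world(p);F=p['frame'];hsv=cv2.cvtColor(F,cv2.COLOR_RGB2HSV)
    br=(hsv[...,0]>12)&(hsv[...,0]<28)&(hsv[...,1]>130)&(hsv[...,2]>50)&(W[...,0]>.4)&(W[...,0]<.71)&(abs(W[...,1])<.25)&(W[...,2]>.04)&(W[...,2]<.25)
    k,l,s,c=cv2.connectedComponentsWithStats(br.astype(np.uint8))
    print(ctrl.get_state()['position'])
    for i in range(1,k):
        if s[i,4]<15: continue
        w=W[l==i]; zt=np.percentile(w[:,2],96); t=w[w[:,2]>zt-.004]
        print(n,c[i].round(),s[i,4],'ztop',zt.round(4),'mid',((t.max(0)+t.min(0))/2).round(4))
    return p
E
python3 -c "
from h import *
p=stems();save(p,'s5.png',(180,120,440,460),1.7)"
```

```text
[0.65767368 0.02835228 0.12103935]
side [257. 156.] 74 ztop 0.2499 mid [0.6792 0.0532 0.2482]
side [255. 165.] 24 ztop 0.2432 mid [0.6792 0.0612 0.2415]
side [302. 172.] 27 ztop 0.2434 mid [0.6024 0.0541 0.2417]
side [319. 220.] 95 ztop 0.0841 mid [ 0.6664 -0.122   0.0827]
side [303. 224.] 123 ztop 0.1111 mid [ 0.6607 -0.0469  0.1096]
side [282. 246.] 141 ztop 0.1025 mid [0.6582 0.0292 0.1013]
side [345. 342.] 261 ztop 0.0932 mid [0.4689 0.1843 0.0916]
```

View pics/s5.png

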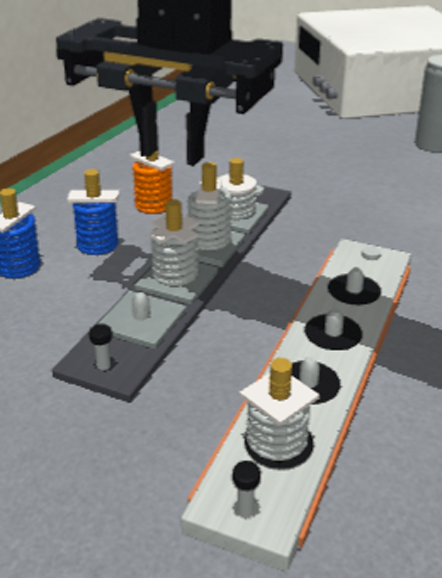

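The square coil sits fully down on spigot 1 (crop (280,430)), stem top 0.093 as expected. The fingers are above the cross coil (crop (174,215)). I'll go down 75 mm and grip.

Request:
move_arm(
  increments="0 -1 -6 0 0 0 140;0 0 -12 0 0 0 140;0 0 -16 0 0 0 140;0 0 -15 0 0 0 140;0 0 -12 0 0 0 140;0 0 -8 0 0 0 140;0 0 -4 0 0 0 140;0 0 -2 0 0 0 140",
)

```text
time: 11.15
position: [0.6579, 0.0262, 0.0451]
tool_rot: [-2.116, -2.321, 0.001]
ft_force: [0.3, 0.4, -0.2]
grip_width: 0.453
grip_force: 0.0
```

Request:
move_arm(
  increments="0 0 0 0 0 0 140;0 0 0 0 0 0 255;0 0 0 0 0 0 255;0 0 0 0 0 0 255;0 0 0 0 0 0 255;0 0 0 0 0 0 255;0 0 0 0 0 0 255;0 0 0 0 0 0 255",
)

```text
time: 11.82
position: [0.6589, 0.026, 0.0464]
tool_rot: [2.117, 2.32, 0.001]
ft_force: [0.9, 0.2, 1.0]
grip_width: 0.176
grip_force: 20.0
```

Request:
move_arm(
  increments="0 0 3 0 0 0 255;0 0 6 0 0 0 255;0 0 10 0 0 0 255;0 0 14 0 0 0 255;0 0 16 0 0 0 255;0 0 16 0 0 0 255;0 0 14 0 0 0 255;-6 3 6 0 0 0 255",
)

```text
time: 12.48
position: [0.6546, 0.0279, 0.1347]
tool_rot: [2.116, 2.317, 0.005]
ft_force: [-0.0, -1.0, -1.4]
grip_width: 0.176
grip_force: 20.0
```

Request:
move_arm(
  increments="-14 6 0 0 0 0 255;-26 12 0 0 0 0 255;-32 15 0 0 0 0 255;-36 16 0 0 0 0 255;-32 15 0 0 0 0 255;-24 11 0 0 0 0 255;-12 6 0 0 0 0 255;-4 2 0 0 0 0 255",
)

```text
time: 13.15
position: [0.4696, 0.1137, 0.1311]
tool_rot: [-2.112, -2.323, -0.001]
ft_force: [0.5, 1.0, -2.5]
grip_width: 0.175
grip_force: 20.0
```

```bash
python3 -c "
from h import *
stem('s6.png');stems()"
```

```text
state [0.4705 0.1133 0.1313] 0.174 13.2
n 1317 zmin 0.1051 x [0.4458 0.4911] y [0.095  0.1388]
[0.47206757 0.11242409 0.13144957]
side [356. 210.] 15 ztop 0.2491 mid [0.4791 0.1506 0.2476]
side [319. 220.] 94 ztop 0.0848 mid [ 0.6668 -0.1217  0.0834]
side [303. 223.] 123 ztop 0.1113 mid [ 0.6605 -0.0469  0.1096]
side [369. 253.] 243 ztop 0.1872 mid [0.4698 0.1152 0.1855]
side [345. 342.] 264 ztop 0.0931 mid [0.4691 0.185  0.0917]
```

Request:
move_arm(
  increments="0 0 -6 0 0 0 255;0 0 -12 0 0 0 255;0 0 -15 0 0 0 255;0 0 -15 0 0 0 255;0 0 -14 0 0 0 255;0 0 -11 0 0 0 255;0 0 -7 0 0 0 255;0 0 -3 0 0 0 255",
)

```text
time: 13.92
position: [0.4722, 0.1109, 0.0466]
tool_rot: [-2.119, -2.32, 0.004]
ft_force: [0.2, 0.3, -1.7]
grip_width: 0.176
grip_force: 20.0
```

Request:
move_arm(
  increments="0 0 -2 0 0 0 255;0 0 0 0 0 0 255;0 0 0 0 0 0 220;0 0 0 0 0 0 180;0 0 0 0 0 0 150;0 0 0 0 0 0 140;0 0 0 0 0 0 140;0 0 2 0 0 0 140",
)

```text
time: 14.58
position: [0.4723, 0.1119, 0.048]
tool_rot: [-2.117, -2.321, 0.0]
ft_force: [0.5, 0.5, -0.4]
grip_width: 0.423
grip_force: 0.0
```

Request:
move_arm(
  increments="0 0 6 0 0 0 140;0 0 14 0 0 0 140;0 0 20 0 0 0 140;0 0 20 0 0 0 140;4 -3 17 0 0 0 140;10 -9 8 0 0 0 140;18 -15 0 0 0 0 140;28 -24 0 0 0 0 140",
)

```text
time: 15.25
position: [0.5324, 0.0637, 0.1346]
tool_rot: [-2.11, -2.326, -0.005]
ft_force: [0.1, 0.1, 0.2]
grip_width: 0.449
grip_force: 0.0
```

Request:
move_arm(
  increments="30 -26 0 0 0 0 140;30 -25 0 0 0 0 140;29 -25 0 0 0 0 140;21 -18 0 0 0 0 140;12 -10 0 0 0 0 140;5 -4 0 0 0 0 140;1 -1 0 0 0 0 140;0 0 0 0 0 0 140",
)

```text
time: 15.92
position: [0.66, -0.0475, 0.133]
tool_rot: [-2.116, -2.321, 0.0]
ft_force: [0.4, 1.0, 0.2]
grip_width: 0.449
grip_force: 0.0
```

```bash
python3 -c "
from h import *
p=stems();save(p,'s7.png',(180,120,440,460),1.7)"
```

```text
[ 0.65981517 -0.04673906  0.13307376]
side [319. 220.] 91 ztop 0.0843 mid [ 0.667  -0.1195  0.0828]
side [303. 224.] 123 ztop 0.1114 mid [ 0.6603 -0.0463  0.1097]
side [364. 306.] 212 ztop 0.1026 mid [0.4734 0.1134 0.1009]
side [345. 342.] 253 ztop 0.0933 mid [0.4691 0.1842 0.0918]
```

View pics/s7.png

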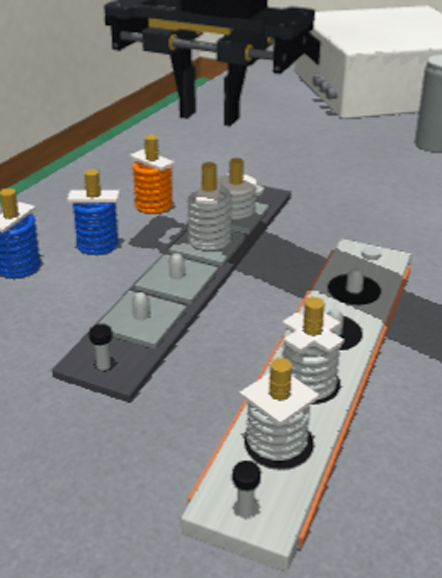

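The cross coil is seated on spigot 2 (crop (312,355)), stem top 0.1026. The fingers are above the grey oblong (crop (209,205)). I'll go down 78 mm and grip.

Request:
move_arm(
  increments="0 -1 -6 0 0 0 140;0 0 -12 0 0 0 140;0 0 -16 0 0 0 140;0 0 -16 0 0 0 140;0 0 -13 0 0 0 140;0 0 -9 0 0 0 140;0 0 -4 0 0 0 140;0 0 -2 0 0 0 140",
)

```text
time: 16.63
position: [0.6598, -0.0488, 0.054]
tool_rot: [-2.116, -2.321, 0.001]
ft_force: [-0.0, 0.0, 0.4]
grip_width: 0.452
grip_force: 0.0
```

Request:
move_arm(
  increments="0 0 0 0 0 0 140;0 0 0 0 0 0 255;0 0 0 0 0 0 255;0 0 0 0 0 0 255;0 0 0 0 0 0 255;0 0 0 0 0 0 255;0 0 0 0 0 0 255;0 0 0 0 0 0 255",
)

```text
time: 17.3
position: [0.661, -0.049, 0.0554]
tool_rot: [2.116, 2.32, 0.002]
ft_force: [1.2, -0.6, 1.3]
grip_width: 0.179
grip_force: 20.0
```

Request:
move_arm(
  increments="0 0 3 0 0 0 255;0 0 6 0 0 0 255;0 0 10 0 0 0 255;0 0 14 0 0 0 255;0 0 16 0 0 0 255;0 0 16 0 0 0 255;0 0 14 0 0 0 255;-6 3 6 0 0 0 255",
)

```text
time: 17.97
position: [0.6564, -0.0472, 0.1435]
tool_rot: [2.115, 2.317, 0.004]
ft_force: [0.9, -0.2, -2.4]
grip_width: 0.178
grip_force: 20.0
```

Request:
move_arm(
  increments="-14 6 0 0 0 0 255;-26 12 0 0 0 0 255;-32 15 0 0 0 0 255;-34 16 0 0 0 0 255;-31 15 0 0 0 0 255;-22 11 0 0 0 0 255;-12 6 0 0 0 0 255;-4 2 0 0 0 0 255",
)

```text
time: 18.63
position: [0.4768, 0.0386, 0.1401]
tool_rot: [-2.112, -2.322, -0.001]
ft_force: [-0.4, -1.0, -3.0]
grip_width: 0.176
grip_force: 20.0
```

```bash
python3 -c "
from h import *
stem();stems()"
```

```text
state [0.4776 0.0382 0.1402] 0.175 18.6833
n 1261 zmin 0.1046 x [0.4535 0.4983] y [0.0222 0.0645]
[0.47904005 0.03738497 0.14039047]
side [319. 220.] 92 ztop 0.0844 mid [ 0.667  -0.1209  0.0829]
side [385. 222.] 213 ztop 0.1962 mid [0.4783 0.0411 0.1947]
side [364. 305.] 219 ztop 0.1025 mid [0.4734 0.1143 0.1009]
side [345. 342.] 253 ztop 0.0935 mid [0.4688 0.1849 0.0922]
```

Aligned with spigot 3, so I'll lower it.

Request:
move_arm(
  increments="0 0 -6 0 0 0 255;0 0 -12 0 0 0 255;0 0 -15 0 0 0 255;0 0 -15 0 0 0 255;0 0 -14 0 0 0 255;0 0 -11 0 0 0 255;0 0 -7 0 0 0 255;0 0 -3 0 0 0 255",
)

```text
time: 19.4
position: [0.4791, 0.0361, 0.0557]
tool_rot: [-2.118, -2.32, 0.004]
ft_force: [-0.9, 0.4, -1.5]
grip_width: 0.177
grip_force: 20.0
```

Request:
move_arm(
  increments="0 0 -2 0 0 0 255;0 0 0 0 0 0 255;0 0 0 0 0 0 220;0 0 0 0 0 0 180;0 0 0 0 0 0 150;0 0 0 0 0 0 140;0 0 0 0 0 0 140;0 0 2 0 0 0 140",
)

```text
time: 20.07
position: [0.4793, 0.037, 0.057]
tool_rot: [2.117, 2.321, -0.0]
ft_force: [-0.3, 0.7, -0.3]
grip_width: 0.421
grip_force: 0.0
```

Request:
move_arm(
  increments="0 0 6 0 0 0 140;0 0 14 0 0 0 140;0 0 18 0 0 0 140;0 0 18 0 0 0 140;4 -3 14 0 0 0 140;10 -9 5 0 0 0 140;18 -15 0 0 0 0 140;28 -24 0 0 0 0 140",
)

```text
time: 20.73
position: [0.5395, -0.0115, 0.1333]
tool_rot: [-2.11, -2.325, -0.005]
ft_force: [-0.3, 0.8, 0.3]
grip_width: 0.451
grip_force: 0.0
```

Request:
move_arm(
  increments="30 -26 0 0 0 0 140;30 -26 -8 0 0 0 140;28 -24 -10 0 0 0 140;21 -18 -10 0 0 0 140;12 -10 -6 0 0 0 140;5 -4 -2 0 0 0 140;1 -1 0 0 0 0 140;0 0 0 0 0 0 140",
)

```text
time: 21.4
position: [0.6662, -0.1226, 0.0963]
tool_rot: [-2.117, -2.321, -0.0]
ft_force: [-0.1, 0.1, 0.3]
grip_width: 0.447
grip_force: 0.0
```

```bash
python3 -c "
from h import *
p=stems();save(p,'s8.png',(180,120,440,460),1.7)"
```

```text
[ 0.66623558 -0.12196475  0.09666908]
side [311. 145.] 161 ztop 0.2298 mid [ 0.6713 -0.0987  0.228 ]
side [342. 158.] 16 ztop 0.2193 mid [ 0.6106 -0.095   0.2183]
side [319. 221.] 94 ztop 0.0843 mid [ 0.6664 -0.1204  0.083 ]
side [380. 272.] 183 ztop 0.1112 mid [0.4799 0.039  0.1096]
side [364. 305.] 214 ztop 0.1023 mid [0.4735 0.1131 0.1006]
side [345. 342.] 253 ztop 0.0932 mid [0.4693 0.1849 0.0917]
```

View pics/s8.png

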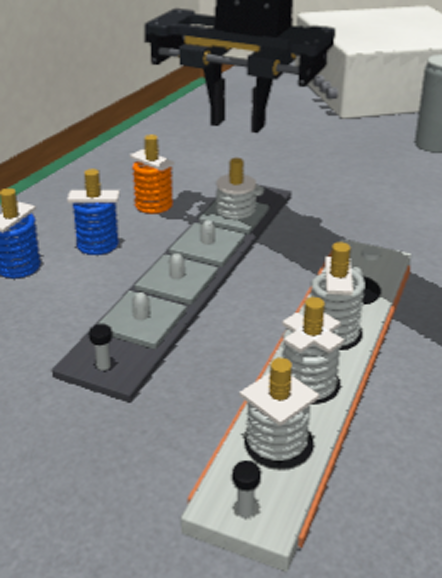

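The first three are seated, with the oblong at crop (340,295), and the hand is above the round coil (crop (237,185)). I'll go down 68 mm, grip and lift.

Request:
move_arm(
  increments="0 -1 -6 0 0 0 140;0 0 -11 0 0 0 140;0 0 -14 0 0 0 140;0 0 -14 0 0 0 140;0 0 -11 0 0 0 140;0 0 -7 0 0 0 140;0 0 -3 0 0 0 140;0 0 -2 0 0 0 140",
)

```text
time: 22.12
position: [0.666, -0.1241, 0.027]
tool_rot: [-2.117, -2.32, 0.001]
ft_force: [0.1, -0.8, -0.2]
grip_width: 0.446
grip_force: 0.0
```

Request:
move_arm(
  increments="0 0 0 0 0 0 140;0 0 0 0 0 0 255;0 0 0 0 0 0 255;0 0 0 0 0 0 255;0 0 0 0 0 0 255;0 0 0 0 0 0 255;0 0 0 0 0 0 255;0 0 0 0 0 0 255",
)

```text
time: 22.78
position: [0.6667, -0.124, 0.0283]
tool_rot: [2.117, 2.321, 0.001]
ft_force: [1.3, 1.1, 0.8]
grip_width: 0.175
grip_force: 20.0
```

Request:
move_arm(
  increments="0 0 3 0 0 0 255;0 0 6 0 0 0 255;0 0 10 0 0 0 255;0 0 14 0 0 0 255;0 0 16 0 0 0 255;0 0 16 0 0 0 255;0 0 14 0 0 0 255;-6 3 6 0 0 0 255",
)

```text
time: 23.45
position: [0.6625, -0.1223, 0.1167]
tool_rot: [2.115, 2.317, 0.004]
ft_force: [0.1, -1.0, -1.1]
grip_width: 0.176
grip_force: 20.0
```

Request:
move_arm(
  increments="-14 6 0 0 0 0 255;-26 12 0 0 0 0 255;-32 15 0 0 0 0 255;-34 16 0 0 0 0 255;-31 15 0 0 0 0 255;-22 11 0 0 0 0 255;-12 6 0 0 0 0 255;-4 2 0 0 0 0 255",
)

```text
time: 24.12
position: [0.4828, -0.0363, 0.1129]
tool_rot: [-2.113, -2.321, -0.002]
ft_force: [-0.1, 0.1, -1.3]
grip_width: 0.175
grip_force: 20.0
```

```bash
python3 -c "
from h import *
stem();stems()"
```

```text
state [ 0.4837 -0.0367  0.1132] 0.176 24.1667
n 601 zmin 0.1041 x [0.4612 0.5046] y [-0.0528 -0.0122]
[ 0.48513336 -0.03750531  0.11340111]
side [400. 169.] 281 ztop 0.2464 mid [ 0.4808 -0.013   0.2446]
side [389. 179.] 19 ztop 0.2357 mid [ 0.4934 -0.0041  0.2343]
side [426. 184.] 20 ztop 0.2351 mid [ 0.4405 -0.0074  0.2334]
side [397. 218.] 170 ztop 0.1693 mid [ 0.4828 -0.0338  0.1694]
side [380. 272.] 181 ztop 0.1111 mid [0.4805 0.0388 0.1095]
side [364. 305.] 215 ztop 0.1023 mid [0.4733 0.114  0.1008]
side [345. 342.] 254 ztop 0.0935 mid [0.4686 0.185  0.092 ]
```

Request:
move_arm(
  increments="1 0 -6 0 0 0 255;0 0 -12 0 0 0 255;0 0 -15 0 0 0 255;0 0 -15 0 0 0 255;0 0 -14 0 0 0 255;0 0 -11 0 0 0 255;0 0 -7 0 0 0 255;0 0 -3 0 0 0 255",
)

```text
time: 24.88
position: [0.4861, -0.0389, 0.0287]
tool_rot: [-2.118, -2.32, 0.004]
ft_force: [-0.9, -1.1, -1.2]
grip_width: 0.176
grip_force: 20.0
```

Request:
move_arm(
  increments="0 0 -2 0 0 0 255;0 0 0 0 0 0 255;0 0 0 0 0 0 220;0 0 0 0 0 0 180;0 0 0 0 0 0 150;0 0 0 0 0 0 140;0 0 0 0 0 0 140;0 0 2 0 0 0 140",
)

```text
time: 25.55
position: [0.4863, -0.038, 0.03]
tool_rot: [-2.117, -2.321, 0.0]
ft_force: [0.4, -0.2, -0.0]
grip_width: 0.422
grip_force: 0.0
```

Request:
move_arm(
  increments="0 0 6 0 0 0 140;0 0 14 0 0 0 140;0 0 20 0 0 0 140;0 0 20 0 0 0 140;0 0 20 0 0 0 140;0 0 15 0 0 0 140;0 0 10 0 0 0 140;0 0 0 0 0 0 140",
)

```text
time: 26.22
position: [0.4881, -0.038, 0.1374]
tool_rot: [2.115, 2.319, 0.006]
ft_force: [0.4, 0.4, 0.3]
grip_width: 0.452
grip_force: 0.0
```

Request:
move_arm(
  increments="20 -20 0 0 0 0 140;20 -20 0 0 0 0 140;20 -20 0 0 0 0 140;20 -20 0 0 0 0 140;10 -10 0 0 0 0 140;5 -5 0 0 0 0 140;0 0 0 0 0 0 140;0 0 0 0 0 0 140",
)

```text
time: 26.88
position: [0.5805, -0.1326, 0.1341]
tool_rot: [-2.116, -2.32, 0.002]
ft_force: [-0.0, 0.2, 0.6]
grip_width: 0.451
grip_force: 0.0
```

```bash
python3 -c "
from h import *
p=stems();q=stems('top')
a=p['frame'][120:460,280:480,::-1];b=q['frame'][200:370,130:390,::-1]
b=cv2.resize(b,(520,340));cv2.imwrite('pics/end.png',np.hstack([a,b]))"
```

```text
[ 0.58050218 -0.13206869  0.13433432]
side [385. 268.] 343 ztop 0.1111 mid [0.4799 0.0379 0.1099]
side [364. 305.] 216 ztop 0.1024 mid [0.4732 0.1134 0.1011]
side [345. 342.] 254 ztop 0.0932 mid [0.4689 0.1845 0.0918]
[ 0.58062792 -0.13177352  0.13460143]
top [319. 319.] 46 ztop 0.087 mid [ 0.4874 -0.0381  0.0857]
top [274. 324.] 54 ztop 0.1137 mid [0.4806 0.0358 0.1121]
top [229. 328.] 57 ztop 0.1049 mid [0.4731 0.1117 0.1035]
top [188. 330.] 62 ztop 0.0959 mid [0.4695 0.1817 0.094 ]
```

View pics/end.png

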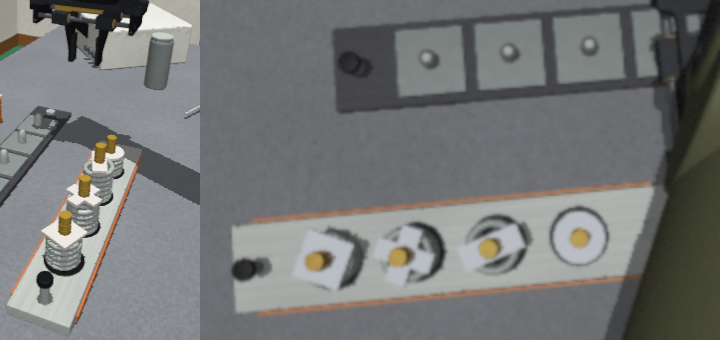

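All four coils are upright and seated in the order square, cross, oblong, round from the pin, at (315,261), (398,257), (488,248) and (580,238) in the picture. All are within 5 mm of their spigots and the hand is clear, so I'm handing in.

```bash
python3 -c "
from bench import ctrl
print(ctrl.close_job())"
```

```text
the job is handed in; nothing more can be done
None
```

All four coils are on the test rack in the right order from the pin (square, cross, oblong, round), upright, fully down and within about 5 mm of their spigots; the job was handed in at about 27 s, but no verdict was returned.

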